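# Shut the food-waste caddy

## Robot

A 6-joint arm with a two-finger parallel gripper is mounted at the origin on the work surface. World frame = base frame: x ahead of the robot, y to its left, z up, the work surface at z = 0. Lengths are in m, angles in degrees, forces in N, time in s.
With the tool pointing down it reaches from about 0.325 to 0.9 m from the base axis. Payload 6.1 kg.
Tool frame: the origin (TCP) lies at the very end of the fingers, on their centre line; the grasp point (between the pads) lies 19 mm behind it (ctrl.pinch_z is the distance from the TCP to the grasp point, in m); z points along the fingers, y is the line along which they close (so a half turn about z gives the same grasp; the last joint's range is limited). The gripper opens to 85 mm and grips with 20 to 120 N. Pads are 22 mm wide; open, the fingers measure 114 mm over their backs; the gripper's body (76 mm by 85 mm) begins 54 mm behind the grasp point. The pads swing forward as they close: fully open they stand 13 mm farther back than shut.
Start: joints at [-77.069, 12.628, 87.462, -0, 79.91, -7.225], TCP at [0.215, -0.587, 0.231] pointing down, gripper open.
Joint ranges: [-170.65, 170.65], [-52.31, 119.04], [5.05, 147.46], [-71.25, 251.25], [11.57, 151.72], [-153.62, 153.62]. Speed limits (degrees/s): [147.25, 147.25, 172.46, 180, 180, 180].

## Interface

Orientations are given as [roll, pitch, yaw] about the fixed x, y, z axes, in that order (R = Rz(yaw) Ry(pitch) Rx(roll)).
In Python, from bench import state, optics, order, ctrl gives the robot as it stands.
- The arm moves only by the tool apply_moves, never from a script. Its argument "increments" is one flat list of numbers, 7 for each row, row after row: the shift along the tool's x, y, z in m, then the turn, a rotation vector about the tool's x, y, z in degrees, then the finger opening in m, from 0 to 0.0854. A call has exactly 8 rows; each row is the pose to reach, as a shift and turn from the pose commanded when the call began, along the tool's axes at that moment; what a row does not reach only later rows make up. A row lasts 1/10 s, in which the tool goes at most 50 mm and 8.59 degrees, less where a joint would pass 70% of its speed; a pose out of reach is approached as far as the arm can. A call with a gripper value outside its range is refused whole. The fingers move at their own pace and stop on an object; "squeeze" is the grip in N (left out, the last holds). Time passes only in rows, so rows that repeat a pose let the fingers close, or fill a call up. It gives the time, the measured TCP pose, the force, the opening and the grip force at its end, in the units of the state.
- state(): the state, without advancing time (a new reading comes with each control period).
- optics.read_camera(name): name is "scene" or "top" or "wrist"; returns the picture (480x640x3 uint8, red, green, blue); there is no depth.
- optics.get_calibration(name): a dict with "fx", "fy", "cx", "cy" (pixels), "distortion" ([k1, k2, p1, p2, k3] as OpenCV has them; the pictures are not rectified), "R" (3x3) and "t" (3): a world point X has camera coordinates R X + t. Camera axes: x right, y down, z forward; pixel columns grow to the right and rows downward; lengths in m; the calibration is good to about 2 mm. A picture is of the moment at which its call begins: read the wrist's pose just before it. get_calibration takes no time and is no camera call; for the wrist camera it gives the pose at the moment of the call.
- order.sign_off(): hands the job in; it is judged then, once.
The state is a dict: "time": time; "joint_positions": joint angles; "qvel": joint speeds; "joint_torque": joint torques, N m; "position": TCP position; "tcp_rot": TCP orientation; "ft_force": force on the tool from outside, world axes, zero at the start; "wrist_torque": the same for the moment, N m; "opening": finger opening in m; "gripper_force": force on a finger pad.
Only numpy, scipy, OpenCV 4.12 (cv2) and the standard library are available. Lean on these libraries where they do the work, as an engineer would, in place of code of your own. Each camera call takes 0.05 s, during which the arm holds its last target. There are 200 camera calls.

## Task

The food-waste caddy is done with: take the wooden spatula off its mouth and lay it flat on the chopping board, then swing the carrying handle forward, over and down, until it hangs at the front of the caddy. Only then lower the lid gently until it is fully shut on the rim, without slamming it. Leave everything else on the table standing where it is.

Things in the scene. Friction and masses are not known exactly. Their poses are not given: they have to be found in the camera images.
- caddy: Dark brown open plastic food-waste caddy, 220 (own x) x 190 (own y) x 140 mm high, walls 5 mm, fixed to the table. Origin: centre of its underside on the table. Own +x points to the lid's hinge (back), own -x to its front, z up.
- lid (a joint): Flip lid, a brown slab 226 x 196 mm, 8 mm thick (thumb tab 60 mm wide sticks out a further 20 mm at the free edge), hinged along the caddy's back rim, hinge axis along caddy y at caddy x = +110, z = 140 mm. 0 rad = shut flat on the rim, 1.57 = upright, up to 2.15 = leaning back. Stiff hinge: stays where it is left. When shut, its underside is at 140 and its top at 148 mm.
- lid_hinge (a point): Middle of the lid's hinge line, in the plane of the lid's underside.
- lid_edge (a point): Middle of the lid's free edge, half-way through its thickness, 222 mm from the hinge.
- bail (a joint): U-shaped carrying handle (bail), pivoting on both sides of the caddy about an axis along caddy y through caddy x = 0, z = 115 mm. 0 rad = hanging down at the front, on its stop, 20 degrees below level; 1.92 = upright over the mouth; more = leaning back towards the lid. Stiff pivot: stays where it is left.
- bail_bar (a point): Centre of the bail's crossbar: bar along caddy y, 216 mm long, 148 mm from the pivot axis; 16 mm thick over its middle 90 mm, 10 mm elsewhere. The two side arms are 10 mm thick, at caddy y = +-108 mm.
- bail_pivot (a point): Centre of the bail's pivot axis.
- spatula: Flat wooden spatula, loose, 240 mm long along its own x: handle 22 wide and 10 thick from x = -120 to +34, blade 56 wide and 6 thick from x = +30 to +120. Lies across the caddy's mouth on the two side rims, its ends sticking out beyond. Origin: centre of its underside, z up.
- spatula_grip (a point): Point to grip on the spatula's handle, close to its centre of mass, at mid-thickness, 5 mm above its underside.
- board: Green chopping board, fixed, 340 (own x) x 220 (own y) x 10 mm. Origin: centre of its underside; a tin stands near its +x end.
- tin: Tin can, 72 mm across, 85 high, on the board. Bystander. Origin: centre of its underside.
- bottle: Yellow bottle, 66 mm across, 220 high, behind the caddy's lid. Bystander. Origin: centre of its underside.
- jar: Glass jar, 68 mm across, 95 high, beside the caddy, towards its hinge. Bystander. Origin: centre of its underside.
- mug: White mug with a handle, 80 mm across, 90 high, beside the caddy, towards its front. Bystander. Origin: centre of its underside.
There are look-alikes about, which are no part of the job. Leave any red look-alike of the spatula alone.

How it is judged:
By the outcome, as a careful person would: the job done as asked, in the order asked, and still so for the second after the job is handed in, with the robot touching nothing.
It also fails if it takes over 72 s, if anything falls off the work surface, if the arm or the gripper's body presses on something with over 40 N, if the wrist force passes 120 N, or if a joint passes its speed limit or range.

## Working session

There is one attempt and no reset: what is moved stays moved. The work goes in short steps, Python scripts to look and compute and a tool call to move; the robot and the scene stay as the last step left them, time stands still between calls to the robot, and variables do not carry over. Pictures are saved under pics/ and viewed, at most 10 in all, crops included, and the job is handed in when it is done.

Besides the shell and the picture viewer there is one more tool, called after ">>>" as name(argument=value, ...) on one line, values as JSON. apply_moves: Moves the arm, as the interface text tells. Its arguments: {"type":"object","properties":{"increments":{"type":"array","items":{"type":"number"}},"squeeze":{"type":"number"}},"required":["increments"]}

```bash
mkdir -p pics; ls
python3 - <<'E'
from bench import state, optics, order, ctrl
import cv2,numpy as np
for n in("scene","top"):
    im=optics.read_camera(n); cv2.imwrite(f"pics/{n}0.png",im[:,:,::-1])
    c=optics.get_calibration(n); print(n,c)
print(state(),ctrl.pinch_z)
E
```

```text
pics
scene {'fx': 494.8656441572035, 'fy': 494.8656441572035, 'cx': 310.3511562200458, 'cy': 229.5590819273585, 'distortion': array([-0.00172715,  0.        ,  0.        ,  0.        ,  0.        ]), 'R': array([[-0.56649287,  0.82390487,  0.01632777],
       [ 0.5690176 ,  0.40541812, -0.71544051],
       [-0.59607449, -0.39600115, -0.69848285]]), 't': array([ 0.28784326, -0.20174429,  1.3620868 ])}
top {'fx': 592.0894782386866, 'fy': 592.0894782386866, 'cx': 328.5655783596014, 'cy': 242.71200024915134, 'distortion': array([0.01535827, 0.        , 0.        , 0.        , 0.        ]), 'R': array([[-0.02736645, -0.99961767, -0.00394767],
       [-0.99452605,  0.02762502, -0.10077096],
       [ 0.10084148,  0.00116831, -0.99490182]]), 't': array([6.28777606e-04, 5.04055766e-01, 1.44639947e+00])}
{'time': 0.1, 'joint_positions': array([-7.70694102e+01,  1.26704753e+01,  8.75174133e+01, -4.09883392e-04,
        7.99122886e+01, -7.22566235e+00]), 'qvel': array([-0.06850838, -0.04816049, -0.06584919, -0.0705054 , -0.0263847 ,
       -0.11660255]), 'joint_torque': array([-2.61534888e-04, -4.98245215e+01, -3.90549695e+01, -4.83552703e-04,
        5.67711584e-03,  8.75472068e-06]), 'position': array([ 0.21522906, -0.58619701,  0.23032793]), 'tcp_rot': array([-1.79900568e+02, -1.21998230e-02,  2.01563137e+01]), 'ft_force': array([ 0.2756835 , -0.74584697,  0.04495426]), 'wrist_torque': array([-0.01350103,  0.01115355,  0.01342738]), 'gripper_force': 0.0, 'opening': 0.08521228182238509} 0.0187
```

View pics/scene0.png

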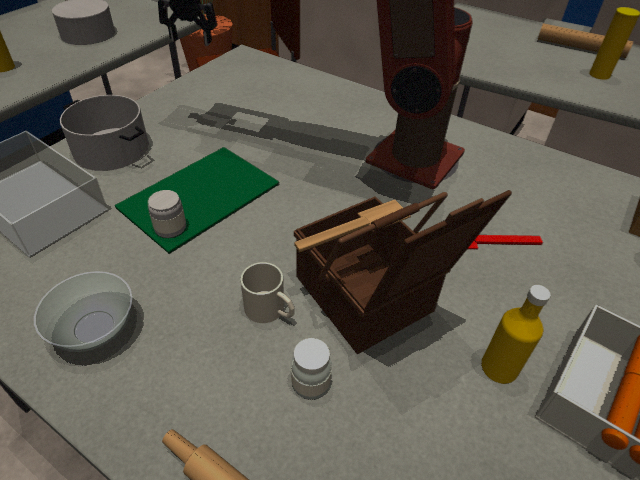

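View pics/top0.png

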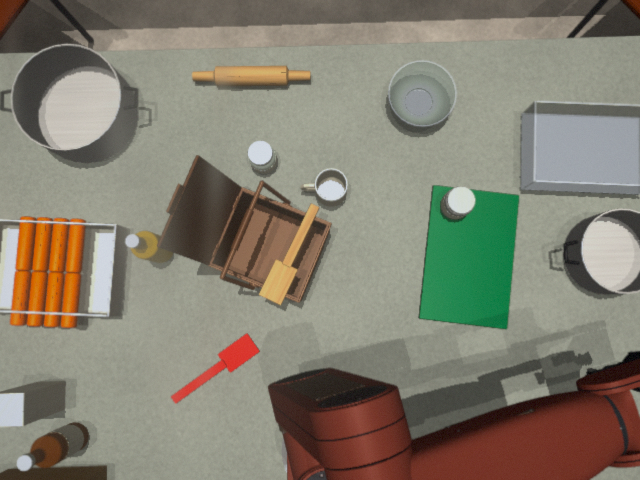

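The scene view shows the caddy around (370,270), with the wooden spatula across its mouth at (350,228). The lid leans back, with its tip at (510,193), and the bail leans towards it. The top view shows the caddy at (277,245), the wooden spatula from (315,208) to (275,298), the board at (470,257) and the tin at (458,203).

There are two spatula candidates in the top view: the wooden one at (290,255) lying on the caddy, and a red one at (215,368) lying on the table. The wooden one on the mouth fits the description. I'll confirm it in an enlarged crop.

```bash
cat > h.py <<'E'
from bench import state, optics, order, ctrl
import cv2,numpy as np
from scipy.spatial.transform import Rotation as Ro
def ray(n,uv,c=None):
    c=c or optics.get_calibration(n)
    K=np.array([[c['fx'],0,c['cx']],[0,c['fy'],c['cy']],[0,0,1]])
    p=cv2.undistortPoints(np.array([[uv]],float),K,c['distortion'])[0,0]
    return -c['R'].T@c['t'], c['R'].T@np.array([p[0],p[1],1])
def onz(n,uv,z):
    o,d=ray(n,uv); return o+d*(z-o[2])/d[2]
def tri(uv1,uv2,n1="top",n2="scene"):
    o1,d1=ray(n1,uv1);o2,d2=ray(n2,uv2)
    s=np.linalg.lstsq(np.c_[d1,-d2],o2-o1,rcond=None)[0]
    a,b=o1+s[0]*d1,o2+s[1]*d2
    return (a+b)/2,np.linalg.norm(a-b)
def proj(n,X):
    c=optics.get_calibration(n)
    K=np.array([[c['fx'],0,c['cx']],[0,c['fy'],c['cy']],[0,0,1]])
    return cv2.projectPoints(np.array(X,float).reshape(-1,3),cv2.Rodrigues(c['R'])[0],c['t'],K,c['distortion'])[0][:,0]
def pose():
    s=state(); return np.array(s['position']),Ro.from_euler('xyz',s['tcp_rot'],degrees=True)
E
python3 - <<'E'
from h import *
a=cv2.imread("pics/top0.png");b=cv2.imread("pics/scene0.png")
A=cv2.resize(a[145:315,155:345],None,fx=4,fy=4,interpolation=cv2.INTER_CUBIC)[:600]
A=cv2.resize(a[150:310,155:345],(712,600),interpolation=cv2.INTER_CUBIC)
B=cv2.resize(b[180:360,285:525],(800,600),interpolation=cv2.INTER_CUBIC)
g=lambda I:np.clip((I/255.)**.6*255,0,255).astype(np.uint8)
cv2.imwrite("pics/cropT.png",g(A));cv2.imwrite("pics/cropS.png",g(B))
h=cv2.cvtColor(a,cv2.COLOR_BGR2HSV)
m=cv2.inRange(h,(10,110,120),(25,255,255));m[:, :255]=0;m[:195]=0;m[310:]=0;m[:,330:]=0
c=max(cv2.findContours(m,0,1)[0],key=cv2.contourArea);print("spat",cv2.minAreaRect(c),cv2.contourArea(c))
m=cv2.inRange(h,(55,120,40),(80,255,255));c=max(cv2.findContours(m,0,1)[0],key=cv2.contourArea);bx=cv2.boxPoints(cv2.minAreaRect(c));print("board",[onz("top",p,.01).round(3) for p in bx])
print("tin",onz("top",(461,200),.085),"jar",onz("top",(260,149),.095),"mug",onz("top",(332,180),.09),"bottle cap",onz("top",(134,242),.22))
E
```

```text
spat ((291.8646240234375, 252.2830810546875), (25.416650772094727, 104.4122314453125), 25.559961318969727) 1522.5
board [array([ 0.309, -0.231,  0.01 ]), array([ 0.644, -0.281,  0.01 ]), array([ 0.614, -0.501,  0.01 ]), array([ 0.281, -0.446,  0.01 ])]
tin [ 0.59194462 -0.33363444  0.085     ] jar [0.72796273 0.14536268 0.095     ] mug [ 0.64843526 -0.02572989  0.09      ] bottle cap [0.49734839 0.40562186 0.22      ]
```

View pics/cropT.png

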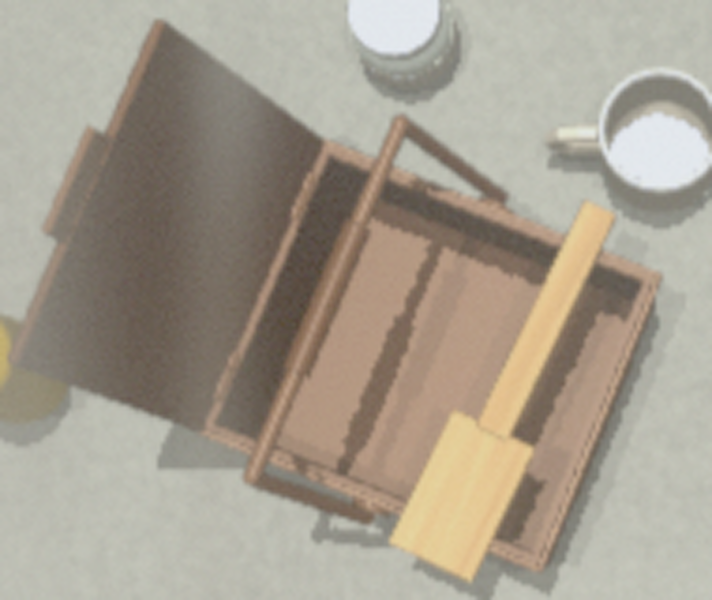

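View pics/cropS.png

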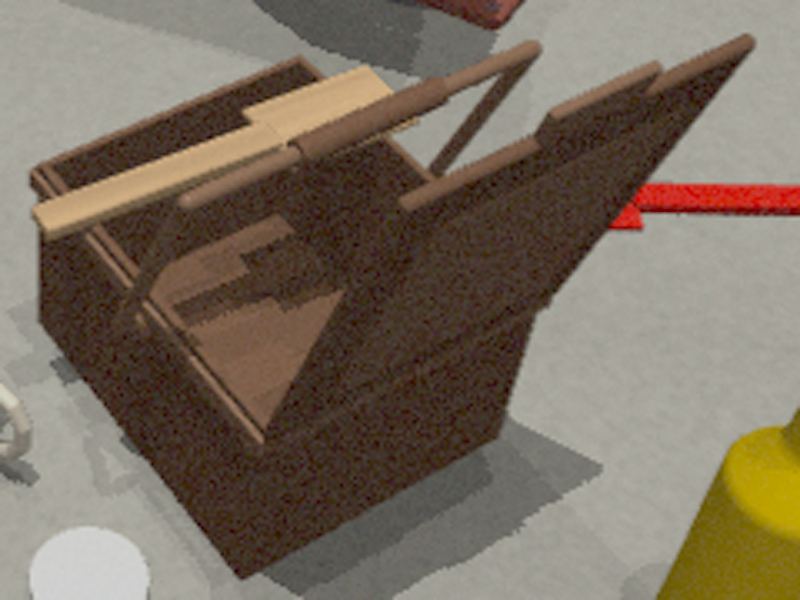

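The crops confirm the wooden spatula on the mouth: handle end at cropT (598,208), blade end at (431,563). The bail bar runs from (402,120) to (250,480) in cropT, the rim corners are at (330,143), (660,275), (543,570) and (208,432), and the lid's free edge runs from (160,22) to (12,360).

```bash
cat > m.py <<'E'
from h import *
T=lambda u,v:((u+.5)/3.747+155-.5,(v+.5)/3.75+150-.5)
S=lambda u,v:((u+.5)/3.3333+285-.5,(v+.5)/3.3333+180-.5)
r=[onz("top",T(*p),.14) for p in((330,143),(208,432),(543,570),(660,275))]
E
python3 - <<'E'
from m import *
np.set_printoptions(precision=4,suppress=True)
for p in r:print("rim",p)
print("sides",[np.linalg.norm(r[i]-r[(i+1)%4]) for i in range(4)])
c=sum(r)/4; ex=(r[0]+r[1]-r[2]-r[3]);ex/=np.linalg.norm(ex); ey=r[1]-r[0]+r[2]-r[3];ey/=np.linalg.norm(ey)
print("c",c,"yawx",np.degrees(np.arctan2(ex[1],ex[0])),"ey",np.degrees(np.arctan2(ey[1],ey[0])))
for nm,a,b in(("bail far",(402,120),(185,203)),("bail near",(250,480),(538,45)),("lid far",(160,22),(405,203)),("lid near",(12,360),(752,40))):
    X,e=tri(T(*a),S(*b));d=X-c;print(nm,X,e,"caddy x",d@ex,"y",d@np.array([-ex[1],ex[0],0]))
for nm,p,z in(("hend",(598,208),.15),("bl1",(390,545),.146),("bl2",(472,582),.146),("neck",(481,423),.15),("neck2",(511,436),.15),("bs1",(455,412),.146),("bs2",(530,448),.146)):
    print(nm,onz("top",T(*p),z))
for n in("bottle",):pass
E
```

```text
rim [0.6255 0.1817 0.14  ]
rim [0.449  0.2583 0.14  ]
rim [0.3598 0.0561 0.14  ]
rim [ 0.5377 -0.0197  0.14  ]
sides [np.float64(0.19237675389921716), np.float64(0.22100092566188967), np.float64(0.1934183512766693), np.float64(0.21968292203376028)]
c [0.493  0.1191 0.14  ] yawx 66.31918152817988 ey 156.7324172574457
bail far [0.6148 0.1243 0.2536] 0.0003155120949586521 caddy x 0.053732140373293824 y -0.10938255069910754
bail near [0.4134 0.2127 0.2551] 0.0018397839865112193 caddy x 0.05373369436181429 y 0.11053992197394923
lid far [0.6499 0.2393 0.3509] 0.0005882988381361302 caddy x 0.17315687265956983 y -0.09535758717485864
lid near [0.4743 0.3168 0.3507] 0.0010019399228646218 caddy x 0.17357570846390694 y 0.09659032234247035
hend [0.5787 0.017  0.15  ]
bl1 [0.3773 0.1477 0.146 ]
bl2 [0.3538 0.0987 0.146 ]
neck [0.4492 0.0911 0.15  ]
neck2 [0.4408 0.0731 0.15  ]
bs1 [0.4566 0.1071 0.146 ]
bs2 [0.4335 0.062  0.146 ]
```

The poses come out consistent: caddy centre (0.493, 0.119), yaw about 66.4°, bail elevation about 111°, lid about 107°. The spatula grip point is near (0.463, 0.0745) at yaw 153.5°. I'll add a helper that gives shifts in tool axes.

```bash
cat >> h.py <<'E'
np.set_printoptions(precision=4,suppress=True)
yw=np.radians(66.4);C=np.array([.493,.119,0]);EX=np.array([np.cos(yw),np.sin(yw),0]);EY=np.array([-np.sin(yw),np.cos(yw),0])
def cad(x,y,z): return C+x*EX+y*EY+np.array([0,0,z])
def rot(yaw,tilt=0): # tilt: gripper body leans towards caddy front (-EX)
    return Ro.from_rotvec(-np.radians(tilt)*EY)*Ro.from_euler('xyz',[180,0,yaw],degrees=True)
def inc(p,R,base=None):
    p0,R0=base or pose()
    print("inc",np.round(R0.inv().apply(np.asarray(p)-p0),3),np.round((R0.inv()*R).as_rotvec(degrees=True),1))
E
python3 - <<'E'
from h import *
inc([.463,.0745,.23],rot(153.5))
E
```

```text
inc [ 0.46  -0.535  0.001] [  -0.    -0.1 -133.3]
```

>>> apply_moves(increments=[0.46, -0.535, -0.02, 0, 0, -133.3, 0.06, 0.46, -0.535, -0.02, 0, 0, -133.3, 0.06, 0.46, -0.535, -0.02, 0, 0, -133.3, 0.06, 0.46, -0.535, -0.02, 0, 0, -133.3, 0.06, 0.46, -0.535, -0.02, 0, 0, -133.3, 0.06, 0.46, -0.535, -0.02, 0, 0, -133.3, 0.06, 0.46, -0.535, -0.02, 0, 0, -133.3, 0.06, 0.46, -0.535, -0.02, 0, 0, -133.3, 0.06])

```text
time: 0.9
position: [0.3556, -0.2103, 0.2424]
tcp_rot: [180.0, -0.0, 89.2]
ft_force: [1.2, -0.2, 0.3]
opening: 0.0602
gripper_force: 0.0
```

Run:
```python
from h import *
inc([.463,.0745,.23],rot(153.5))
```

```text
inc [0.286 0.104 0.012] [  0.   -0.  -64.3]
```

>>> apply_moves(increments=[0.286, 0.104, 0.012, 0, 0, -64.3, 0.06, 0.286, 0.104, 0.012, 0, 0, -64.3, 0.06, 0.286, 0.104, 0.012, 0, 0, -64.3, 0.06, 0.286, 0.104, 0.012, 0, 0, -64.3, 0.06, 0.286, 0.104, 0.012, 0, 0, -64.3, 0.06, 0.286, 0.104, 0.012, 0, 0, -64.3, 0.06, 0.286, 0.104, 0.012, 0, 0, -64.3, 0.06, 0.286, 0.104, 0.012, 0, 0, -64.3, 0.06])

```text
time: 1.7
position: [0.4648, 0.0739, 0.2299]
tcp_rot: [-180.0, -0.1, 153.7]
ft_force: [-0.7, -0.1, 1.1]
opening: 0.0602
gripper_force: 0.0
```

Run:
```python
from h import *
inc([.463,.0745,.126],rot(153.5))
im=optics.read_camera("wrist");cv2.imwrite("pics/w1.png",im[:,:,::-1])
print(proj("wrist",[[.463,.0745,.15]]))
# handle line measured in wrist view
h=cv2.cvtColor(im,cv2.COLOR_RGB2HSV);m=cv2.inRange(h,(10,110,120),(25,255,255))
c=max(cv2.findContours(m,0,1)[0],key=cv2.contourArea);print(cv2.contourArea(c));ap=cv2.approxPolyDP(c,4,True)[:,0]
for p in ap:print(p,onz("wrist",p,.148))
```

```text
inc [ 0.002 -0.     0.104] [-0.  -0.1  0.2]
[[324.8693 254.152 ]]
18010.5
[322  50] [0.3662 0.1205 0.148 ]
[377 175] [0.4357 0.1192 0.148 ]
[329  78] [0.3799 0.1177 0.148 ]
[279 100] [0.3781 0.0899 0.148 ]
[275  93] [0.3741 0.0896 0.148 ]
[279 218] [0.4334 0.0607 0.148 ]
[308 220] [0.4415 0.0746 0.148 ]
[306 392] [0.5419 0.0223 0.148 ]
[258 392] [ 0.5285 -0.0056  0.148 ]
[247 292] [0.4644 0.0228 0.148 ]
[239 285] [0.4585 0.0208 0.148 ]
[253 398] [ 0.5311 -0.0108  0.148 ]
[308 400] [0.548  0.0206 0.148 ]
[308 286] [0.4768 0.0567 0.148 ]
[340 278] [0.4805 0.0757 0.148 ]
[340 399] [0.5564 0.0395 0.148 ]
[413 394] [0.5741 0.0833 0.148 ]
[412 389] [0.5702 0.0842 0.148 ]
[341 391] [0.5511 0.0427 0.148 ]
[344 290] [0.4884 0.0745 0.148 ]
[361 291] [0.4934 0.0832 0.148 ]
[343 286] [0.4858 0.0751 0.148 ]
[344 222] [0.4514 0.0921 0.148 ]
[375 215] [0.4554 0.1092 0.148 ]
[384  89] [0.397  0.1407 0.148 ]
[360  52] [0.3755 0.1372 0.148 ]
```

View pics/w1.png

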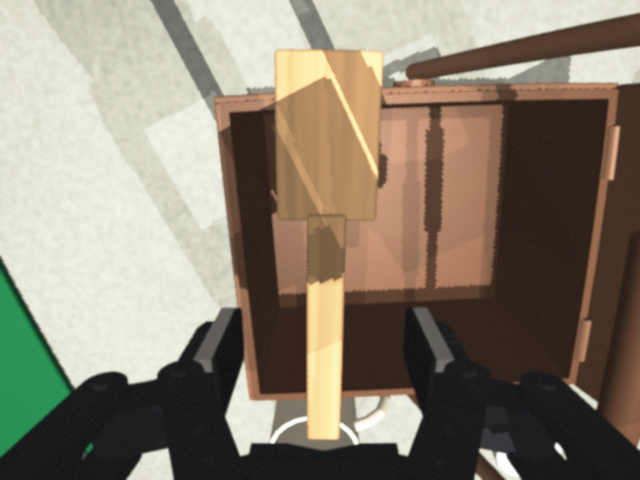

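The wrist view shows the wooden handle centred at column 326 between the fingers, with the neck at row 216. The grip point projects to (325,254), on the handle. I'll narrow the fingers, descend and grip.

>>> apply_moves(increments=[0, 0, 0.02, 0, 0, 0, 0.042, 0, 0, 0.04, 0, 0, 0, 0.042, 0, 0, 0.06, 0, 0, 0, 0.042, 0, 0, 0.08, 0, 0, 0, 0.042, 0, 0, 0.092, 0, 0, 0, 0.042, 0, 0, 0.1, 0, 0, 0, 0.042, 0, 0, 0.104, 0, 0, 0, 0.042, 0, 0, 0.104, 0, 0, 0, 0.042])

```text
time: 2.55
position: [0.465, 0.0716, 0.1266]
tcp_rot: [-180.0, -0.0, 153.2]
ft_force: [-0.3, -0.9, 0.0]
opening: 0.0421
gripper_force: 0.0
```

>>> apply_moves(increments=[0, 0, 0, 0, 0, 0, 0.01, 0, 0, 0, 0, 0, 0, 0.01, 0, 0, 0, 0, 0, 0, 0.01, 0, 0, 0, 0, 0, 0, 0.01, 0, 0, 0, 0, 0, 0, 0.01, 0, 0, -0.005, 0, 0, 0, 0.01, 0, 0, -0.015, 0, 0, 0, 0.01, 0, 0, -0.03, 0, 0, 0, 0.01], squeeze=40)

```text
time: 3.35
position: [0.464, 0.0717, 0.1564]
tcp_rot: [-179.9, -0.1, 153.2]
ft_force: [0.1, 0.5, 0.2]
opening: 0.021
gripper_force: 39.3
```

Run:
```python
from h import *
p,R=pose();print(p)
bc=np.array([.462,-.365,0]);by=np.radians(-8.8);bx=np.array([np.cos(by),np.sin(by),0]);bj=np.array([-bx[1],bx[0],0])
o=bc-.03*bx-.045*bj; g=o-.011*bx; print("grip",g)
inc([p[0],p[1],.27],R)
inc(g+[0,0,.22],rot(171.2))
```

```text
[0.464  0.0717 0.1564]
grip [ 0.4146 -0.4032  0.    ]
inc [ 0.    -0.    -0.114] [0. 0. 0.]
inc [-0.17  -0.446 -0.064] [ -0.   -0.1 -18. ]
```

>>> apply_moves(increments=[0, 0, -0.03, 0, 0, 0, 0.01, 0, -0.01, -0.06, 0, 0, 0, 0.01, -0.015, -0.045, -0.064, 0, 0, -2, 0.01, -0.03, -0.085, -0.064, 0, 0, -4, 0.01, -0.045, -0.125, -0.064, 0, 0, -6, 0.01, -0.06, -0.165, -0.064, 0, 0, -8, 0.01, -0.075, -0.205, -0.064, 0, 0, -10, 0.01, -0.09, -0.245, -0.064, 0, 0, -12, 0.01])

```text
time: 4.15
position: [0.4344, -0.1892, 0.2213]
tcp_rot: [-180.0, 0.0, 165.3]
ft_force: [0.5, 0.2, 0.7]
opening: 0.0209
gripper_force: 39.4
```

Run:
```python
from h import *
inc([.4146,-.4032,.10],rot(171.2))
```

```text
inc [-0.035 -0.212  0.121] [-0.   0.  -5.9]
```

>>> apply_moves(increments=[-0.007, -0.042, 0.01, 0, 0, -1.5, 0.01, -0.014, -0.084, 0.015, 0, 0, -3, 0.01, -0.021, -0.126, 0.02, 0, 0, -4.5, 0.01, -0.028, -0.17, 0.03, 0, 0, -5.9, 0.01, -0.034, -0.205, 0.05, 0, 0, -5.9, 0.01, -0.035, -0.212, 0.08, 0, 0, -5.9, 0.01, -0.035, -0.212, 0.11, 0, 0, -5.9, 0.01, -0.035, -0.212, 0.14, 0, 0, -5.9, 0.01])

```text
time: 4.95
position: [0.4143, -0.4021, 0.0799]
tcp_rot: [180.0, -0.0, 171.0]
ft_force: [-0.1, -1.1, -0.6]
opening: 0.0212
gripper_force: 39.4
```

Run:
```python
from h import *
print(state()['position'])
im=optics.read_camera("scene");a=im[130:280,90:330];cv2.imwrite("pics/p1.png",cv2.resize(a,(800,500),interpolation=2)[:,:,::-1])
inc([.4146,-.4032,.0235],rot(171.2))
```

```text
[ 0.4143 -0.4021  0.0799]
inc [-0.004 -0.004  0.051] [ 0.3 -0.4 -0.1]
```

View pics/p1.png

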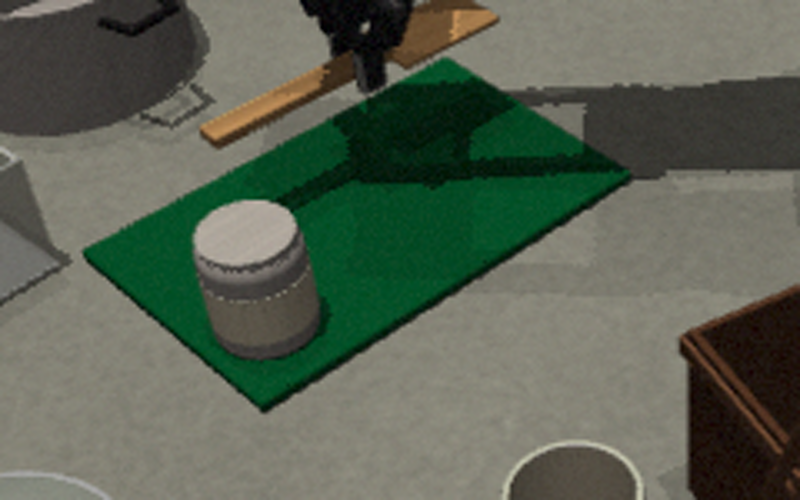

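The spatula hangs level above the board, with its handle end at (212,133) and blade at (450,35), clear of the tin at (255,280). Lowering and releasing.

>>> apply_moves(increments=[0, 0, 0.012, 0, 0, 0, 0.01, 0, 0, 0.025, 0, 0, 0, 0.01, 0, 0, 0.035, 0, 0, 0, 0.01, 0, 0, 0.042, 0, 0, 0, 0.01, 0, 0, 0.047, 0, 0, 0, 0.01, 0, 0, 0.05, 0, 0, 0, 0.01, 0, 0, 0.051, 0, 0, 0, 0.01, 0, 0, 0.051, 0, 0, 0, 0.01])

```text
time: 5.8
position: [0.4148, -0.4016, 0.0298]
tcp_rot: [-180.0, 0.0, 171.1]
ft_force: [-0.6, -0.2, -0.4]
opening: 0.0216
gripper_force: 39.4
```

>>> apply_moves(increments=[0, 0, 0.002, 0, 0, 0, 0.01, 0, 0, 0.004, 0, 0, 0, 0.01, 0, 0, 0.005, 0, 0, 0, 0.01, 0, 0, 0.006, 0, 0, 0, 0.01, 0, 0, 0.006, 0, 0, 0, 0.01, 0, 0, 0.006, 0, 0, 0, 0.01, 0, 0, 0.006, 0, 0, 0, 0.01, 0, 0, 0.006, 0, 0, 0, 0.01])

```text
time: 6.6
position: [0.4147, -0.4015, 0.0237]
tcp_rot: [-180.0, 0.0, 171.1]
ft_force: [-0.4, 0.3, -0.6]
opening: 0.0213
gripper_force: 39.4
```

One more millimetre or so, until contact.

>>> apply_moves(increments=[0, 0, 0.001, 0, 0, 0, 0.01, 0, 0, 0.0015, 0, 0, 0, 0.01, 0, 0, 0.002, 0, 0, 0, 0.01, 0, 0, 0.002, 0, 0, 0, 0.01, 0, 0, 0.002, 0, 0, 0, 0.045, 0, 0, 0.002, 0, 0, 0, 0.045, 0, 0, 0.002, 0, 0, 0, 0.045, 0, 0, 0.002, 0, 0, 0, 0.045])

```text
time: 7.4
position: [0.4147, -0.4015, 0.0217]
tcp_rot: [-180.0, 0.0, 171.1]
ft_force: [0.2, 0.0, -0.0]
opening: 0.0451
gripper_force: 0.0
```

Run:
```python
from h import *
p,R=pose()
print("bail bar target, z above"); b=(p+[0,0,-0.0],R)
b2=(p+[0,0,.27],R)
inc(cad(.054,0,.36),rot(156.4),b2)
print(cad(.054,0,.235))
```

```text
bail bar target, z above
inc [-0.011  0.579 -0.068] [-0.   0.  14.7]
[0.5146 0.1685 0.235 ]
```

>>> apply_moves(increments=[0, 0, -0.02, 0, 0, 0, 0.05, 0, 0, -0.06, 0, 0, 0, 0.05, 0, 0, -0.11, 0, 0, 0, 0.05, 0, 0.03, -0.15, 0, 0, 0, 0.05, 0, 0.07, -0.19, 0, 0, 2, 0.05, 0, 0.11, -0.22, 0, 0, 4, 0.05, 0, 0.155, -0.25, 0, 0, 6, 0.05, 0, 0.2, -0.28, 0, 0, 8, 0.05])

```text
time: 8.2
position: [0.4436, -0.2144, 0.295]
tcp_rot: [-180.0, 0.1, 163.0]
ft_force: [1.3, 1.0, -1.1]
opening: 0.0502
gripper_force: 0.0
```

Run:
```python
from h import *
inc(cad(.054,0,.36),rot(156.4))
im=optics.read_camera("top");h=cv2.cvtColor(im,cv2.COLOR_RGB2HSV)
m=cv2.inRange(h,(10,90,60),(25,255,255));m[:, :415]=0;m[:180]=0;m[340:]=0;m[:,530:]=0
c=max(cv2.findContours(m,0,1)[0],key=cv2.contourArea);r=cv2.minAreaRect(c);print(cv2.contourArea(c),r,onz("top",r[0],.018),[onz("top",q,.018)[:2] for q in cv2.boxPoints(r)])
```

```text
inc [ 0.044  0.387 -0.065] [-0.   0.1  6.6]
354.5 ((489.8604736328125, 306.4141540527344), (17.229703903198242, 40.158966064453125), 31.607500076293945) [ 0.3358 -0.4065  0.018 ] [array([ 0.3062, -0.361 ]), array([ 0.3887, -0.4173]), array([ 0.3655, -0.4522]), array([ 0.2833, -0.3958])]
```

>>> apply_moves(increments=[0.005, 0.045, -0.02, 0, 0, 1, 0.05, 0.01, 0.09, -0.04, 0, 0, 2, 0.05, 0.015, 0.14, -0.06, 0, 0, 3, 0.05, 0.021, 0.19, -0.065, 0, 0, 4, 0.05, 0.027, 0.24, -0.065, 0, 0, 5, 0.05, 0.033, 0.29, -0.065, 0, 0, 6, 0.05, 0.039, 0.34, -0.065, 0, 0, 6.6, 0.05, 0.044, 0.38, -0.065, 0, 0, 6.6, 0.05])

```text
time: 9.05
position: [0.5119, 0.1628, 0.3587]
tcp_rot: [180.0, 0.0, 156.5]
ft_force: [0.8, -0.8, 0.5]
opening: 0.0499
gripper_force: 0.0
```

Run:
```python
from h import *
print(state()['position'])
im=optics.read_camera("wrist");cv2.imwrite("pics/w2.png",im[:,:,::-1])
print(proj("wrist",[cad(.054,-.045,.2543),cad(.054,.045,.2543)]))
inc(cad(.054,0,.2353),rot(156.4))
im=optics.read_camera("top");cv2.imwrite("pics/t2.png",im[:,:,::-1])
```

```text
[0.5119 0.1628 0.3587]
[[323.6269 314.8466]
 [324.6982 177.042 ]]
inc [-0.003  0.     0.123] [ 0.3 -0.1  0.4]
```

View pics/w2.png

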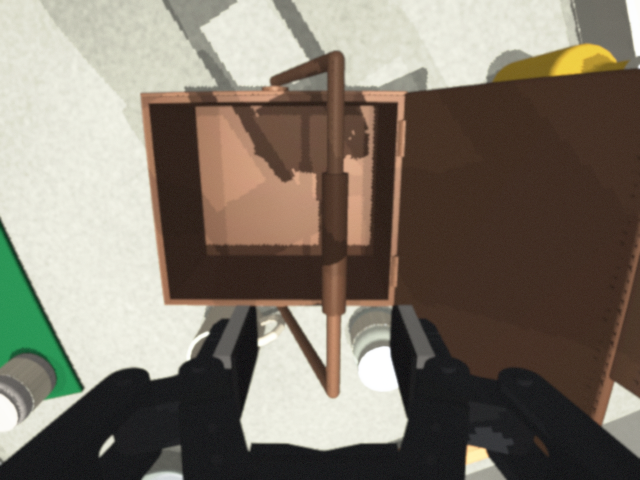

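The wrist view shows the bail bar's thick part at column 334, rows 172–313. That is about 10 px (6 mm) lidward of my prediction, so I'm shifting +y by 5 mm and descending.

>>> apply_moves(increments=[-0.003, 0.005, 0.015, 0, 0, 0, 0.05, -0.003, 0.005, 0.035, 0, 0, 0, 0.05, -0.003, 0.005, 0.055, 0, 0, 0, 0.05, -0.003, 0.005, 0.075, 0, 0, 0, 0.05, -0.003, 0.005, 0.095, 0, 0, 0, 0.05, -0.003, 0.005, 0.11, 0, 0, 0, 0.05, -0.003, 0.005, 0.12, 0, 0, 0, 0.05, -0.003, 0.005, 0.124, 0, 0, 0, 0.05])

```text
time: 9.95
position: [0.5163, 0.1631, 0.233]
tcp_rot: [-179.9, -0.1, 156.5]
ft_force: [-0.2, 0.1, 1.0]
opening: 0.0498
gripper_force: 0.0
```

>>> apply_moves(increments=[0, 0, 0, 0, 0, 0, 0.05, 0, 0, 0, 0, 0, 0, 0.005, 0, 0, 0, 0, 0, 0, 0.005, 0, 0, 0, 0, 0, 0, 0.005, 0, 0, 0, 0, 0, 0, 0.005, 0, 0, 0, 0, 0, 0, 0.005, 0, 0, 0, 0, 0, 0, 0.005, 0, 0, 0, 0, 0, 0, 0.005], squeeze=35)

```text
time: 10.75
position: [0.5174, 0.1642, 0.2357]
tcp_rot: [179.9, 0.1, 156.5]
ft_force: [0.3, 1.9, 5.4]
opening: 0.0151
gripper_force: 34.3
```

Run:
```python
from h import *
s=state();print(s['position'],s['opening'],s['gripper_force'],s['ft_force'])
p,R=pose();g=p+R.apply([0,0,-.0187]);d=g-C;x=d@EX;print("bar caddy x",x,"y",d@EY,"z",g[2],"r",np.hypot(x,g[2]-.115),"phi",np.degrees(np.arctan2(g[2]-.115,-x)))
```

```text
[0.5174 0.1642 0.2357] 0.015113723483280023 34.29581344127655 [0.2775 1.9023 5.3979]
bar caddy x 0.051156191292789206 y -0.004246517065592797 z 0.254377155112143 r 0.14846867438870331 phi 110.15486684876265
```

```bash
cat >> h.py <<'E'
def arc(phis,tilt,y=-.004,r=.1483,n=None):
    p0,R0=pose()
    for f in phis:
        R=rot(156.4,tilt(f)); b=cad(-r*np.cos(np.radians(f)),y,.115+r*np.sin(np.radians(f)))
        t=b+R.apply([0,0,.0187])
        print(f,np.round(R0.inv().apply(t-p0),3),np.round((R0.inv()*R).as_rotvec(degrees=True),1))
E
python3 - <<'E'
from h import *
arc(np.linspace(110,74,9)[1:],lambda f:(110-f)/130*50)
E
```

```text
105.5 [ 0.    -0.011 -0.004] [-1.6  0.1  0.1]
101.0 [ 0.    -0.022 -0.006] [-3.4  0.1  0.1]
96.5 [ 0.    -0.033 -0.008] [-5.1  0.1  0.1]
92.0 [ 0.    -0.044 -0.009] [-6.8  0.1  0.1]
87.5 [ 0.    -0.055 -0.009] [-8.6  0.1  0.1]
83.0 [ 0.    -0.066 -0.008] [-10.3   0.1   0.1]
78.5 [ 0.    -0.077 -0.006] [-12.    0.1   0.1]
74.0 [ 0.    -0.088 -0.004] [-13.8   0.1   0.1]
```

>>> apply_moves(increments=[0, -0.011, -0.004, -1.6, 0, 0, 0.005, 0, -0.022, -0.006, -3.4, 0, 0, 0.005, 0, -0.033, -0.008, -5.1, 0, 0, 0.005, 0, -0.044, -0.009, -6.8, 0, 0, 0.005, 0, -0.055, -0.009, -8.6, 0, 0, 0.005, 0, -0.066, -0.008, -10.3, 0, 0, 0.005, 0, -0.077, -0.006, -12, 0, 0, 0.005, 0, -0.088, -0.004, -13.8, 0, 0, 0.005])

```text
time: 11.55
position: [0.4821, 0.0834, 0.2393]
tcp_rot: [166.0, 0.1, 156.5]
ft_force: [2.5, 1.5, -1.6]
opening: 0.0144
gripper_force: 34.1
```

Run:
```python
from h import *
p,R=pose();g=p+R.apply([0,0,-.0187]);d=g-C;x=d@EX;print("r",np.hypot(x,g[2]-.115),"phi",np.degrees(np.arctan2(g[2]-.115,-x)),"y",d@EY)
arc(np.linspace(74,38,9)[1:],lambda f:(110-f)/130*50,y=d@EY)
```

```text
r 0.14841227860467512 phi 73.74696199995184 y -0.004274667038946007
69.5 [ 0.    -0.01   0.001] [-1.6  0.1  0.1]
65.0 [ 0.    -0.021  0.003] [-3.3  0.1  0.1]
60.5 [ 0.    -0.032  0.005] [-5.1  0.1  0.1]
56.0 [ 0.    -0.043  0.009] [-6.8  0.1  0.1]
51.5 [ 0.    -0.053  0.013] [-8.5  0.1  0.1]
47.0 [ 0.    -0.063  0.018] [-10.2   0.1   0.1]
42.5 [ 0.    -0.072  0.024] [-12.    0.1   0.1]
38.0 [ 0.    -0.081  0.031] [-13.7   0.1   0.1]
```

>>> apply_moves(increments=[0, -0.01, 0.001, -1.6, 0, 0, 0.005, 0, -0.021, 0.003, -3.3, 0, 0, 0.005, 0, -0.032, 0.005, -5.1, 0, 0, 0.005, 0, -0.043, 0.009, -6.8, 0, 0, 0.005, 0, -0.053, 0.013, -8.5, 0, 0, 0.005, 0, -0.063, 0.018, -10.2, 0, 0, 0.005, 0, -0.072, 0.024, -12, 0, 0, 0.005, 0, -0.081, 0.031, -13.7, 0, 0, 0.005])

```text
time: 12.35
position: [0.4535, 0.0177, 0.1894]
tcp_rot: [152.4, 0.1, 156.5]
ft_force: [1.7, 2.7, 1.2]
opening: 0.0146
gripper_force: 34.0
```

Run:
```python
from h import *
p,R=pose();g=p+R.apply([0,0,-.0187]);d=g-C;x=d@EX;print("r",np.hypot(x,g[2]-.115),"phi",np.degrees(np.arctan2(g[2]-.115,-x)),"y",d@EY)
arc(np.linspace(38,6,9)[1:],lambda f:(110-f)/130*50,y=d@EY)
```

```text
r 0.14850287320725475 phi 37.782779302796975 y -0.004330612487545259
34.0 [ 0.    -0.008  0.005] [-1.6  0.   0.1]
30.0 [ 0.    -0.017  0.01 ] [-3.1  0.   0.1]
26.0 [ 0.    -0.025  0.016] [-4.7  0.   0.1]
22.0 [ 0.    -0.032  0.022] [-6.2 -0.   0.1]
18.0 [ 0.    -0.039  0.029] [-7.8 -0.   0.1]
14.0 [ 0.    -0.046  0.036] [-9.3 -0.   0.1]
10.0 [ 0.    -0.052  0.044] [-10.8  -0.    0.1]
6.0 [ 0.    -0.058  0.052] [-12.4  -0.    0.1]
```

>>> apply_moves(increments=[0, -0.008, 0.005, -1.6, 0, 0, 0.005, 0, -0.017, 0.01, -3.1, 0, 0, 0.005, 0, -0.025, 0.016, -4.7, 0, 0, 0.005, 0, -0.032, 0.022, -6.2, 0, 0, 0.005, 0, -0.039, 0.029, -7.8, 0, 0, 0.005, 0, -0.046, 0.036, -9.3, 0, 0, 0.005, 0, -0.052, 0.044, -10.8, 0, 0, 0.005, 0, -0.058, 0.052, -12.4, 0, 0, 0.005])

```text
time: 13.15
position: [0.4428, -0.0065, 0.1166]
tcp_rot: [139.9, 0.0, 156.5]
ft_force: [4.2, 5.7, -0.2]
opening: 0.0148
gripper_force: 34.1
```

>>> apply_moves(increments=[0, 0, 0, 0, 0, 0, 0.024, 0, 0, 0, 0, 0, 0, 0.024, 0, 0, -0.005, 0, 0, 0, 0.024, 0, 0, -0.02, 0, 0, 0, 0.024, 0, 0, -0.04, 0, 0, 0, 0.024, 0, 0, -0.06, 0, 0, 0, 0.024, 0, 0, -0.075, 0, 0, 0, 0, 0, 0, -0.08, 0, 0, 0, 0])

```text
time: 13.95
position: [0.4225, -0.056, 0.1794]
tcp_rot: [140.2, 0.2, 156.5]
ft_force: [-0.6, 0.3, 0.0]
opening: 0.0
gripper_force: 0.0
```

Run:
```python
from h import *
p,R=pose();d=p-C;print("caddy x,y,z",d@EX,d@EY,p[2])
print("above bar, tilt 20"); inc(cad(-.153,-.004,.16),rot(156.4,20))
im=optics.read_camera("scene");a=im[130:360,250:550];cv2.imwrite("pics/s3.png",cv2.resize(a,(782,600),interpolation=2)[:,:,::-1])
```

```text
caddy x,y,z -0.18860840889069283 -0.0054545420136259265 0.1794483265277913
above bar, tilt 20
inc [0.001 0.015 0.038] [19.8  0.1  0.2]
```

View pics/s3.png

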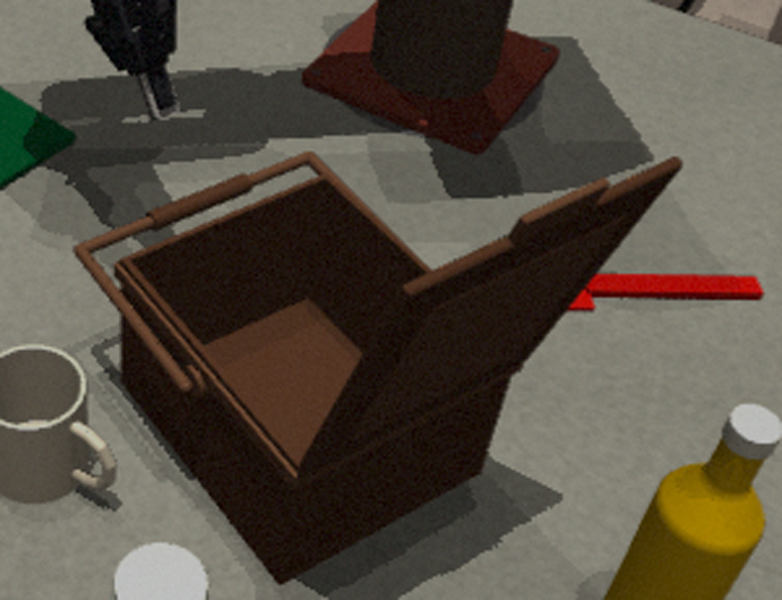

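The scene crop shows the bail gripped down to about level, with its bar from (80,248) to (310,155), and now released. The lid is untouched. Next I press the bar down to its stop with closed fingers.

Run:
```python
from h import *
for x,z in((-.152,.16),(-.15,.14),(-.15,.12),(-.148,.1),(-.146,.09),(-.144,.082),(-.143,.077)): inc(cad(x,-.004,z),rot(156.4,20))
```

```text
inc [0.001 0.016 0.038] [19.8  0.1  0.2]
inc [0.001 0.004 0.055] [19.8  0.1  0.2]
inc [ 0.002 -0.008  0.07 ] [19.8  0.1  0.2]
inc [ 0.002 -0.02   0.087] [19.8  0.1  0.2]
inc [ 0.002 -0.024  0.096] [19.8  0.1  0.2]
inc [ 0.002 -0.028  0.103] [19.8  0.1  0.2]
inc [ 0.002 -0.03   0.108] [19.8  0.1  0.2]
```

>>> apply_moves(increments=[0.001, 0.01, 0.02, 8, 0, 0, 0, 0.001, 0.016, 0.038, 16, 0, 0, 0, 0.001, 0.016, 0.038, 19.8, 0, 0, 0, 0.001, 0.01, 0.046, 19.8, 0, 0, 0, 0.001, 0.004, 0.055, 19.8, 0, 0, 0, 0.001, -0.002, 0.062, 19.8, 0, 0, 0, 0.002, -0.008, 0.07, 19.8, 0, 0, 0, 0.002, -0.014, 0.078, 19.8, 0, 0, 0])

```text
time: 14.8
position: [0.435, -0.0181, 0.1071]
tcp_rot: [159.9, -0.1, 156.4]
ft_force: [-0.2, -0.5, 0.1]
opening: 0.0001
gripper_force: 0.3
```

Run:
```python
from h import *
p,R=pose();d=p-C;print("caddy x,y,z",d@EX,d@EY,p[2])
for x,z in((-.148,.1),(-.146,.09),(-.144,.082),(-.143,.077),(-.142,.073),(-.142,.071),(-.142,.068)): inc(cad(x,-.004,z),rot(156.4,20))
```

```text
caddy x,y,z -0.14888573429349602 -0.0017250485902026297 0.10712597196275131
inc [-0.002 -0.002  0.007] [ 0.1 -0.1 -0. ]
inc [-0.002 -0.003  0.017] [ 0.1 -0.1 -0. ]
inc [-0.002 -0.004  0.025] [ 0.1 -0.1 -0. ]
inc [-0.002 -0.005  0.03 ] [ 0.1 -0.1 -0. ]
inc [-0.002 -0.005  0.034] [ 0.1 -0.1 -0. ]
inc [-0.002 -0.006  0.036] [ 0.1 -0.1 -0. ]
inc [-0.002 -0.007  0.039] [ 0.1 -0.1 -0. ]
```

>>> apply_moves(increments=[-0.001, -0.001, 0.005, 0, 0, 0, 0, -0.001, -0.002, 0.01, 0, 0, 0, 0, -0.002, -0.003, 0.015, 0, 0, 0, 0, -0.002, -0.003, 0.019, 0, 0, 0, 0, -0.002, -0.004, 0.023, 0, 0, 0, 0, -0.002, -0.004, 0.026, 0, 0, 0, 0, -0.002, -0.005, 0.029, 0, 0, 0, 0, -0.002, -0.005, 0.03, 0, 0, 0, 0])

```text
time: 15.6
position: [0.4397, -0.0132, 0.0786]
tcp_rot: [159.9, -0.0, 156.5]
ft_force: [0.3, -1.4, 0.1]
opening: -0.0001
gripper_force: 0.2
```

Run:
```python
from h import *
p,R=pose();d=p-C;print("caddy x,y,z",d@EX,d@EY,p[2])
im=optics.read_camera("scene");a=im[130:330,250:430];cv2.imwrite("pics/s4.png",cv2.resize(a,(540,600),interpolation=2)[:,:,::-1])
```

```text
caddy x,y,z -0.1424470102827441 -0.0040435667265922015 0.07855487912398076
```

View pics/s4.png

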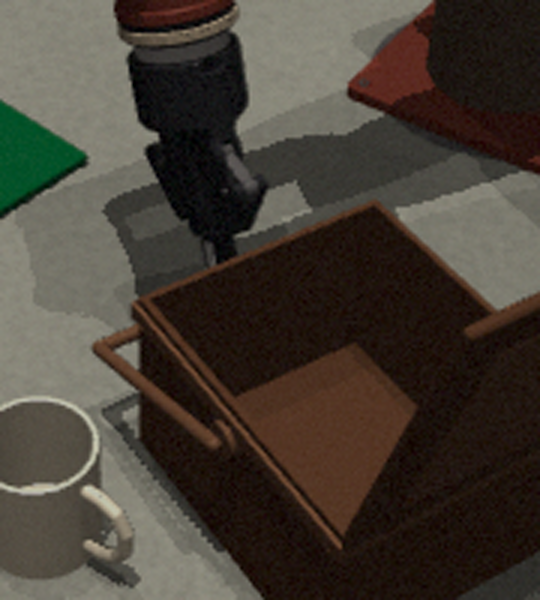

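The bail bar is now below the rim, with its end corner at crop (95,347), which is (281.5,245.5) in the full image. I'll press on until the stop is felt, and compare with where the hung bail should project.

>>> apply_moves(increments=[0, 0, 0.003, 0, 0, 0, 0, 0, 0, 0.006, 0, 0, 0, 0, 0, -0.001, 0.008, 0, 0, 0, 0, 0, -0.001, 0.009, 0, 0, 0, 0, 0, -0.001, 0.01, 0, 0, 0, 0, 0, -0.001, 0.01, 0, 0, 0, 0, 0, -0.001, 0.01, 0, 0, 0, 0, 0, -0.001, 0.01, 0, 0, 0, 0])

```text
time: 16.45
position: [0.4408, -0.0113, 0.0702]
tcp_rot: [159.9, -0.0, 156.6]
ft_force: [-7.4, -3.2, 13.6]
opening: 0.0005
gripper_force: 7.5
```

Run:
```python
from h import *
p,R=pose();d=p-C;print("caddy x,y,z",d@EX,d@EY,p[2],state()['ft_force'])
for f in(0,-10,-15,-20):print(f,proj("scene",cad(-.148*np.cos(np.radians(f)),-.108,.115+.148*np.sin(np.radians(f)))))
im=optics.read_camera("scene");g=cv2.cvtColor(im,cv2.COLOR_RGB2HSV)
w=im[236:262,274:300]; m=(w[...,0].astype(int)-w[...,2]>22); ys,xs=np.nonzero(m); print(xs.min()+274, ys[xs==xs.min()]+236)
```

```text
caddy x,y,z -0.14028396356478817 -0.004349416183113429 0.07020300007208603 [-7.4202 -3.1855 13.5721]
0 [[279.6068 226.9726]]
-10 [[280.4932 236.7371]]
-15 [[281.3248 241.9173]]
-20 [[282.4027 247.2553]]
281 [249]
```

The stop is felt: 13.6 N upward at tip height 70 mm, and the bar corner is where −20° predicts. Now I retract and go over behind the lid.

Run:
```python
from h import *
p,R=pose();g=lambda x,z,t=0:inc(cad(x,-.004,z),rot(156.4,t))
g(-.16,.12,20);g(-.18,.2,10);g(-.15,.32);g(-.05,.45)
```

```text
inc [ 0.    -0.001 -0.054] [ 0.1 -0.1  0.2]
inc [ 0.     0.007 -0.136] [10.1 -0.   0.2]
inc [ 0.     0.077 -0.238] [20.1 -0.   0.2]
inc [ 0.     0.215 -0.326] [20.1 -0.   0.2]
```

>>> apply_moves(increments=[0, 0, -0.02, 0, 0, 0, 0, 0, -0.001, -0.054, 0, 0, 0, 0, 0, 0.003, -0.095, 5, 0, 0, 0, 0, 0.007, -0.136, 10, 0, 0, 0, 0, 0.03, -0.175, 15, 0, 0, 0, 0, 0.06, -0.215, 20, 0, 0, 0, 0, 0.1, -0.25, 20.1, 0, 0, 0, 0, 0.14, -0.275, 20.1, 0, 0, 0])

```text
time: 17.3
position: [0.4557, 0.0239, 0.3778]
tcp_rot: [180.0, 0.1, 156.5]
ft_force: [1.1, 0.1, 0.5]
opening: 0.0001
gripper_force: 0.0
```

Run:
```python
from h import *
p,R=pose();d=p-C;print("caddy x,y,z",d@EX,d@EY,p[2])
g=lambda x,z,t=0:inc(cad(x,0,z),rot(156.4,t))
g(-.05,.44);g(.1,.455);g(.235,.455)
im=optics.read_camera("top");h=cv2.cvtColor(im,cv2.COLOR_RGB2HSV)
m=cv2.inRange(h,(10,90,40),(25,255,255));m[:, :415]=0;m[:180]=0;m[340:]=0;m[:,530:]=0
c=max(cv2.findContours(m,0,1)[0],key=cv2.contourArea);r=cv2.minAreaRect(c);print(cv2.contourArea(c),r,onz("top",r[0],.016),[onz("top",q,.016)[:2] for q in cv2.boxPoints(r)])
```

```text
caddy x,y,z -0.1021367111579444 -0.0038729617386394355 0.37778755217452203
inc [ 0.004  0.052 -0.062] [0.  0.1 0.1]
inc [ 0.003  0.202 -0.077] [0.  0.1 0.1]
inc [ 0.003  0.337 -0.077] [0.  0.1 0.1]
1218.0 ((485.9669494628906, 272.27606201171875), (22.399301528930664, 96.03105163574219), 6.842773914337158) [ 0.4202 -0.4021  0.016 ] [array([ 0.3072, -0.3544]), array([ 0.5432, -0.3952]), array([ 0.5349, -0.4503]), array([ 0.2993, -0.4087])]
```

The spatula is flat on the board, clear of the tin and inside the edges. Going over the lid.

>>> apply_moves(increments=[0.002, 0.03, -0.035, 0, 0, 0, 0, 0.003, 0.06, -0.065, 0, 0, 0, 0, 0.003, 0.1, -0.077, 0, 0, 0, 0, 0.003, 0.145, -0.077, 0, 0, 0, 0, 0.003, 0.19, -0.077, 0, 0, 0, 0, 0.003, 0.24, -0.077, 0, 0, 0, 0, 0.003, 0.29, -0.077, 0, 0, 0, 0, 0.003, 0.337, -0.077, 0, 0, 0, 0])

```text
time: 18.15
position: [0.5875, 0.3351, 0.4513]
tcp_rot: [-180.0, -0.0, 156.5]
ft_force: [0.6, -0.6, 0.5]
opening: 0.0006
gripper_force: 0.0
```

Run:
```python
from h import *
p,R=pose();d=p-C;print("caddy x,y,z",d@EX,d@EY,p[2])
inc(cad(.24,0,.335),rot(156.4));b=(cad(.24,0,.335),rot(156.4));inc(cad(.133,0,.335),rot(156.4),b)
```

```text
caddy x,y,z 0.23582575999027822 -6.457379984371736e-05 0.45126501243606787
inc [-0.     0.004  0.116] [-0.  -0.   0.1]
inc [-0.    -0.107 -0.   ] [0. 0. 0.]
```

>>> apply_moves(increments=[0, 0.004, 0.015, 0, 0, 0, 0, 0, 0.004, 0.035, 0, 0, 0, 0, 0, 0.004, 0.055, 0, 0, 0, 0, 0, 0.004, 0.075, 0, 0, 0, 0, 0, 0.004, 0.095, 0, 0, 0, 0, 0, 0.004, 0.108, 0, 0, 0, 0, 0, 0.004, 0.115, 0, 0, 0, 0, 0, 0.004, 0.116, 0, 0, 0, 0])

```text
time: 18.95
position: [0.5882, 0.3362, 0.3352]
tcp_rot: [-179.9, -0.1, 156.5]
ft_force: [-0.7, -0.4, -0.9]
opening: 0.0002
gripper_force: 0.0
```

>>> apply_moves(increments=[0, -0.01, 0, 0, 0, 0, 0, 0, -0.02, 0, 0, 0, 0, 0, 0, -0.03, 0, 0, 0, 0, 0, 0, -0.038, 0, 0, 0, 0, 0, 0, -0.046, 0, 0, 0, 0, 0, 0, -0.054, 0, 0, 0, 0, 0, 0, -0.062, 0, 0, 0, 0, 0, 0, -0.07, 0, 0, 0, 0, 0])

```text
time: 19.75
position: [0.5614, 0.2733, 0.3398]
tcp_rot: [179.7, 0.2, 156.5]
ft_force: [-0.4, 4.7, 13.9]
opening: 0.0
gripper_force: 7.7
```

```bash
cat >> h.py <<'E'
def lid(alphas,rho=.195,w=.015):
    p0,R0=pose();d=p0-C;print("caddy x,y,z",d@EX,d@EY,p0[2])
    for a in alphas:
        t=np.radians(a);x=.11-rho*np.cos(t)+.008*np.sin(t)+w;z=.14+rho*np.sin(t)+.008*np.cos(t)
        R=rot(156.4);print(round(a,1),np.round(R0.inv().apply(cad(x,0,z)-p0),3))
E
python3 - <<'E'
from h import *
lid([90,86,82,78,74,70])
E
```

```text
caddy x,y,z 0.1687209118474094 -0.0008888001019995151 0.33981108873557375
90 [ 0.001 -0.036  0.005]
86 [ 0.001 -0.049  0.004]
82 [ 0.001 -0.063  0.005]
78 [ 0.001 -0.076  0.007]
74 [ 0.001 -0.09   0.01 ]
70 [ 0.001 -0.103  0.013]
```

The vertical force of 14 N suggests the tab is bearing on the finger knuckles. I'll raise by 18 mm and check before going on.

>>> apply_moves(increments=[0, 0.003, -0.006, 0, 0, 0, 0, 0, 0.003, -0.012, 0, 0, 0, 0, 0, 0.003, -0.018, 0, 0, 0, 0, 0, 0, -0.018, 0, 0, 0, 0, 0, -0.004, -0.018, 0, 0, 0, 0, 0, -0.008, -0.018, 0, 0, 0, 0, 0, -0.012, -0.018, 0, 0, 0, 0, 0, -0.016, -0.018, 0, 0, 0, 0])

```text
time: 20.55
position: [0.5541, 0.2576, 0.3541]
tcp_rot: [180.0, -0.0, 156.5]
ft_force: [0.5, 1.2, 0.8]
opening: -0.0004
gripper_force: 0.9
```

Run:
```python
from h import *
lid([90,86,82,78,74,70],rho=.21)
a=[]
im=optics.read_camera("top");cv2.imwrite("pics/t4.png",im[:,:,::-1])
im=optics.read_camera("scene");cv2.imwrite("pics/s5.png",cv2.resize(im[60:330,290:600],(689,600),interpolation=2)[:,:,::-1])
```

```text
caddy x,y,z 0.15142941071697147 -0.0005196749962882302 0.35413741594938164
90 [ 0.001 -0.018  0.004]
86 [ 0.001 -0.033  0.004]
82 [ 0.001 -0.048  0.005]
78 [ 0.001 -0.062  0.007]
74 [ 0.001 -0.077  0.01 ]
70 [ 0.001 -0.091  0.014]
```

View pics/s5.png

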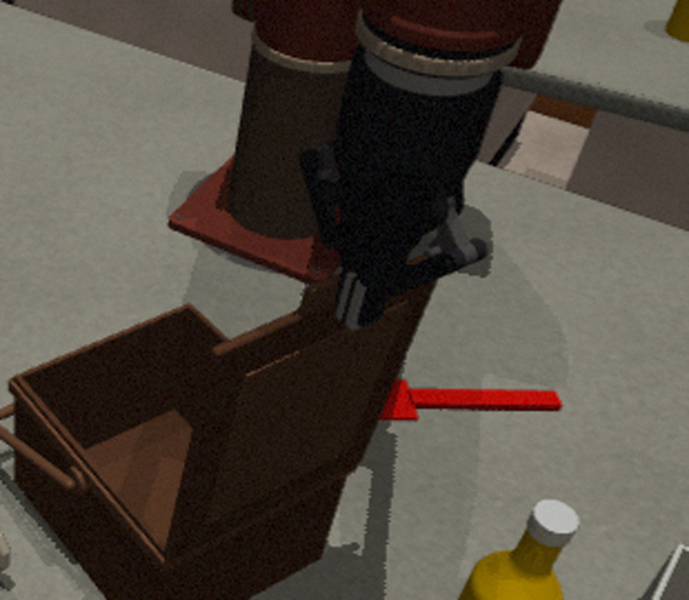

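The scene crop shows the fingertips at (350,320), behind the nearly upright lid, with little force. Continuing the forward sweep.

>>> apply_moves(increments=[0, -0.009, 0.001, 0, 0, 0, 0, 0, -0.018, 0.003, 0, 0, 0, 0, 0, -0.026, 0.004, 0, 0, 0, 0, 0.001, -0.033, 0.004, 0, 0, 0, 0, 0.001, -0.041, 0.005, 0, 0, 0, 0, 0.001, -0.048, 0.005, 0, 0, 0, 0, 0.001, -0.055, 0.006, 0, 0, 0, 0, 0.001, -0.062, 0.007, 0, 0, 0, 0])

```text
time: 21.45
position: [0.5283, 0.2009, 0.347]
tcp_rot: [-180.0, -0.0, 156.5]
ft_force: [1.1, 1.5, -0.5]
opening: -0.0
gripper_force: 0.7
```

Run:
```python
from h import *
lid(np.arange(75,53,-3),rho=.21)
```

```text
caddy x,y,z 0.08914174685116097 0.00043531810912914026 0.3469633799241799
75 [-0.    -0.011  0.002]
72 [-0.    -0.021  0.005]
69 [-0.    -0.032  0.008]
66 [-0.    -0.042  0.012]
63 [-0.    -0.052  0.016]
60 [-0.    -0.062  0.021]
57 [-0.    -0.072  0.026]
54 [-0.    -0.081  0.032]
```

>>> apply_moves(increments=[0, -0.011, 0.002, 0, 0, 0, 0, 0, -0.021, 0.005, 0, 0, 0, 0, 0, -0.032, 0.008, 0, 0, 0, 0, 0, -0.042, 0.012, 0, 0, 0, 0, 0, -0.052, 0.016, 0, 0, 0, 0, 0, -0.062, 0.021, 0, 0, 0, 0, 0, -0.072, 0.026, 0, 0, 0, 0, 0, -0.081, 0.032, 0, 0, 0, 0])

```text
time: 22.25
position: [0.4961, 0.1262, 0.3148]
tcp_rot: [-180.0, 0.0, 156.5]
ft_force: [0.2, 0.4, 1.8]
opening: -0.0001
gripper_force: 0.6
```

Run:
```python
from h import *
lid(np.arange(51,29,-3),rho=.205)
```

```text
caddy x,y,z 0.007805157639221409 5.5226750728682144e-05 0.3148436115446529
51 [-0.    -0.006  0.01 ]
48 [-0.    -0.014  0.017]
45 [-0.    -0.022  0.024]
42 [ 0.    -0.03   0.032]
39 [ 0.    -0.037  0.04 ]
36 [ 0.    -0.044  0.048]
33 [ 0.    -0.05   0.056]
30 [ 0.    -0.056  0.065]
```

>>> apply_moves(increments=[0, -0.006, 0.01, 0, 0, 0, 0, 0, -0.014, 0.017, 0, 0, 0, 0, 0, -0.022, 0.024, 0, 0, 0, 0, 0, -0.03, 0.032, 0, 0, 0, 0, 0, -0.037, 0.04, 0, 0, 0, 0, 0, -0.044, 0.048, 0, 0, 0, 0, 0, -0.05, 0.056, 0, 0, 0, 0, 0, -0.056, 0.065, 0, 0, 0, 0])

```text
time: 23.05
position: [0.4739, 0.0753, 0.2496]
tcp_rot: [180.0, 0.0, 156.5]
ft_force: [0.4, -0.2, 0.6]
opening: -0.0002
gripper_force: 0.5
```

Run:
```python
from h import *
lid(np.linspace(30,14,9)[1:],rho=.2)
```

```text
caddy x,y,z -0.0477274092477003 3.662523213201346e-05 0.24959514613625522
28.0 [-0.    -0.     0.009]
26.0 [-0.    -0.004  0.015]
24.0 [-0.    -0.007  0.021]
22.0 [-0.    -0.01   0.027]
20.0 [-0.    -0.012  0.034]
18.0 [-0.    -0.015  0.04 ]
16.0 [-0.    -0.017  0.047]
14.0 [ 0.    -0.019  0.053]
```

>>> apply_moves(increments=[0, 0, 0.008, 0, 0, 0, 0, 0, -0.004, 0.015, 0, 0, 0, 0, 0, -0.007, 0.021, 0, 0, 0, 0, 0, -0.01, 0.027, 0, 0, 0, 0, 0, -0.012, 0.034, 0, 0, 0, 0, 0, -0.015, 0.04, 0, 0, 0, 0, 0, -0.017, 0.047, 0, 0, 0, 0, 0, -0.019, 0.053, 0, 0, 0, 0])

```text
time: 23.85
position: [0.4664, 0.058, 0.1966]
tcp_rot: [-180.0, 0.0, 156.5]
ft_force: [0.3, 0.4, 1.4]
opening: 0.0002
gripper_force: 0.4
```

Run:
```python
from h import *
lid(np.linspace(13,4,8),rho=.195)
# lid check: line where lid edge corner should project, brightness profile in scene along far edge corner
for a in(20,14,8):
    t=np.radians(a); print(a,proj("scene",[cad(.11-.222*np.cos(t),-.098,.144+.222*np.sin(t))]))
im=optics.read_camera("scene");cv2.imwrite("pics/s6.png",im[:,:,::-1])
m=(im[...,0].astype(int)-im[...,2]>12)&(im[...,0]<140);m=m.astype(np.uint8);m[:150]=0;m[360:]=0;m[:,:260]=0;m[:,470:]=0
c=max(cv2.findContours(m,0,1)[0],key=cv2.contourArea)[:,0];print(cv2.approxPolyDP(c,4,True)[:,0].tolist())
```

```text
caddy x,y,z -0.06651314611495648 -6.059105122618175e-05 0.19664695043105604
13.0 [0.    0.003 0.005]
11.7 [0.    0.002 0.009]
10.4 [0.    0.001 0.013]
9.1 [0.    0.    0.018]
7.9 [ 0.    -0.001  0.022]
6.6 [ 0.    -0.001  0.026]
5.3 [ 0.    -0.002  0.031]
4.0 [ 0.    -0.002  0.035]
20 [[296.3833 199.3678]]
14 [[294.5322 206.4621]]
8 [[293.4006 214.2186]]
[[261, 150], [260, 168], [280, 184], [260, 197], [260, 261], [281, 265], [281, 271], [288, 263], [285, 257], [282, 264], [277, 259], [281, 254], [296, 261], [295, 275], [334, 325], [328, 329], [317, 315], [309, 314], [301, 296], [296, 297], [299, 293], [286, 286], [290, 282], [285, 270], [283, 282], [273, 291], [280, 273], [260, 264], [260, 291], [273, 291], [260, 295], [260, 359], [291, 359], [295, 344], [305, 336], [325, 342], [332, 359], [385, 359], [385, 352], [373, 358], [370, 347], [385, 337], [380, 350], [376, 346], [374, 351], [389, 346], [391, 351], [393, 346], [396, 350], [387, 353], [388, 359], [469, 359], [469, 248], [440, 247], [433, 227], [440, 220], [437, 226], [448, 229], [446, 216], [441, 221], [437, 217], [443, 217], [441, 209], [452, 202], [456, 206], [449, 215], [455, 208], [457, 213], [449, 219], [454, 216], [454, 224], [455, 218], [460, 222], [450, 229], [469, 230], [462, 229], [466, 220], [456, 216], [468, 217], [468, 208], [461, 204], [469, 198], [458, 202], [462, 197], [450, 193], [445, 197], [449, 203], [437, 205], [427, 214], [432, 220], [422, 224], [386, 174], [379, 174], [381, 180], [348, 205], [340, 196], [344, 187], [331, 166], [329, 150]]
```

>>> apply_moves(increments=[0, 0, 0.005, 0, 0, 0, 0, 0, 0, 0.009, 0, 0, 0, 0, 0, 0, 0.013, 0, 0, 0, 0, 0, 0, 0.018, 0, 0, 0, 0, 0, -0.001, 0.022, 0, 0, 0, 0, 0, -0.001, 0.026, 0, 0, 0, 0, 0, -0.002, 0.031, 0, 0, 0, 0, 0, -0.002, 0.035, 0, 0, 0, 0])

```text
time: 24.7
position: [0.4656, 0.0564, 0.1617]
tcp_rot: [-180.0, -0.0, 156.5]
ft_force: [0.1, 0.3, 0.9]
opening: -0.0001
gripper_force: 0.4
```

>>> apply_moves(increments=[0, 0, 0.003, 0, 0, 0, 0, 0, 0, 0.005, 0, 0, 0, 0, 0, 0, 0.007, 0, 0, 0, 0, 0, 0, 0.009, 0, 0, 0, 0, 0, 0, 0.011, 0, 0, 0, 0, 0, 0, 0.0125, 0, 0, 0, 0, 0, 0, 0.014, 0, 0, 0, 0, 0, 0, 0.014, 0, 0, 0, 0])

```text
time: 25.5
position: [0.4657, 0.0566, 0.1481]
tcp_rot: [180.0, -0.0, 156.5]
ft_force: [-0.5, 0.2, -0.1]
opening: 0.0
gripper_force: 0.0
```

>>> apply_moves(increments=[0, 0, 0.001, 0, 0, 0, 0, 0, 0, 0.002, 0, 0, 0, 0, 0, 0, 0.003, 0, 0, 0, 0, 0, 0, 0.003, 0, 0, 0, 0, 0, 0, 0.003, 0, 0, 0, 0, 0, 0, 0.003, 0, 0, 0, 0, 0, 0, 0.003, 0, 0, 0, 0, 0, 0, 0.003, 0, 0, 0, 0])

```text
time: 26.3
position: [0.4659, 0.0566, 0.1478]
tcp_rot: [180.0, 0.0, 156.5]
ft_force: [-9.2, -0.4, 18.7]
opening: 0.0001
gripper_force: 9.6
```

The lid is resting firmly at tip height 148 mm, which is the shut height, with 19 N upward. Retracting and verifying.

>>> apply_moves(increments=[0, 0, -0.01, 0, 0, 0, 0, 0, 0, -0.04, 0, 0, 0, 0, 0, 0, -0.08, 0, 0, 0, 0, 0, -0.03, -0.12, 0, 0, 0, 0, 0, -0.07, -0.16, 0, 0, 0, 0, 0, -0.11, -0.18, 0, 0, 0, 0, 0, -0.15, -0.18, 0, 0, 0, 0, 0, -0.19, -0.18, 0, 0, 0, 0])

```text
time: 27.1
position: [0.3897, -0.1192, 0.3268]
tcp_rot: [-180.0, 0.2, 156.5]
ft_force: [0.1, 0.3, -0.6]
opening: 0.0
gripper_force: 0.0
```

>>> apply_moves(increments=[0, -0.01, 0, 0, 0, 0, 0, 0, -0.01, 0, 0, 0, 0, 0, 0, -0.01, 0, 0, 0, 0, 0, 0, -0.01, 0, 0, 0, 0, 0, 0, -0.01, 0, 0, 0, 0, 0, 0, -0.01, 0, 0, 0, 0, 0, 0, -0.01, 0, 0, 0, 0, 0, 0, -0.01, 0, 0, 0, 0])

```text
validation failed for argument at $.in...
```

Run:
```python
from h import *
t=optics.read_camera("top");s=optics.read_camera("scene")
print(state()['position'])
t0=cv2.imread("pics/top0.png")[:,:,::-1]
# lid: compare image edges with predicted corner positions when shut; sample brightness either side of the free edge and sides
for a in(0,3,6):
    th=np.radians(a)
    P=[cad(.11-(.224+.0)*np.cos(th)-.008*np.sin(th)*0,y,.148+.224*np.sin(th)) for y in(-.098,.098)]
    print(a,"top",proj("top",P).round(1).tolist(),"scene",proj("scene",P).round(1).tolist())
for n,im in(("top",t),("scene",s)):
    hs=cv2.cvtColor(im,cv2.COLOR_RGB2HSV)
    pc=proj(n,[cad(.0,0,.148)])[0].astype(int)
    m=((im[...,0].astype(int)-im[...,2]>10)&((hs[...,0]<16)|(hs[...,0]>172))&(im[...,0]<150)).astype(np.uint8)
    w=np.zeros_like(m);w[pc[1]-100:pc[1]+110,pc[0]-110:pc[0]+110]=1;m=cv2.morphologyEx(m*w,cv2.MORPH_OPEN,np.ones((5,5)))
    c=[c for c in cv2.findContours(m,0,1)[0] if cv2.pointPolygonTest(c,(float(pc[0]),float(pc[1])),False)>=0]
    if c:print(n,cv2.approxPolyDP(c[0],4,True)[:,0].tolist())
# bystanders: change between start and now at their places
d=np.abs(t.astype(int)-t0).max(2)
for k,(u,v) in dict(tin=(460,203),jar=(261,156),mug=(330,186),bottle=(144,244),red=(220,365)).items(): print(k,np.median(d[v-18:v+18,u-18:u+18]),(d[v-18:v+18,u-18:u+18]>40).mean())
```

```text
[ 0.3886 -0.1213  0.3256]
0 top [[333.0, 222.7], [300.4, 302.6]] scene [[292.4, 223.3], [374.1, 189.8]]
3 top [[332.8, 221.9], [300.0, 302.5]] scene [[292.4, 218.9], [374.8, 185.4]]
6 top [[332.5, 221.1], [299.4, 302.4]] scene [[292.6, 214.7], [375.7, 181.2]]
top [[240, 188], [209, 264], [248, 281], [252, 289], [260, 286], [300, 300], [330, 220], [292, 202], [280, 203]]
scene [[377, 194], [349, 204], [339, 200], [322, 207], [322, 215], [296, 226], [321, 258], [319, 265], [324, 262], [330, 270], [314, 270], [300, 257], [296, 261], [316, 279], [330, 280], [334, 273], [340, 292], [352, 294], [347, 299], [355, 300], [355, 308], [380, 306], [392, 293], [407, 291], [449, 265]]
tin 8.0 0.0
jar 8.0 0.0
mug 8.0 0.0
bottle 5.0 0.0
red 9.0 0.0
```

The lid edge matches the shut pose and the bystanders haven't moved. One last check of the bail and spatula, then I hand in.

Run:
```python
from h import *
im=optics.read_camera("scene"); w=im[225:262,270:296].astype(int)
m=(w[...,0]-w[...,2]>15)
ys,xs=np.nonzero(m);i=np.argsort(xs)[:4];print([(x+270,y+225) for x,y in zip(xs[i],ys[i])])
t=optics.read_camera("top");h=cv2.cvtColor(t,cv2.COLOR_RGB2HSV)
m=cv2.inRange(h,(10,90,40),(25,255,255));m[:, :415]=0;m[:180]=0;m[340:]=0;m[:,530:]=0
r=cv2.minAreaRect(max(cv2.findContours(m,0,1)[0],key=cv2.contourArea));print(onz("top",r[0],.016),r[1:])
s=state();print(s['time'],s['ft_force']); order.sign_off()
```

```text
[(np.int64(270), np.int64(259)), (np.int64(272), np.int64(249)), (np.int64(273), np.int64(240)), (np.int64(274), np.int64(240))]
[ 0.4203 -0.4019  0.016 ] ((22.43351936340332, 95.9850845336914), 6.709836959838867)
27.3 [-0.2019 -0.5842  0.427 ]
the job is handed in; nothing more can be done
```

The job is handed in at 27.3 s: the spatula lies flat on the board, the bail was pressed to its front stop, and the lid was then lowered slowly until shut; the other objects had not moved. The last image check of the bail was inconclusive, so its position rests on the stop felt before I closed the lid.

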